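Lock the bayonet cap on the battery well

TASK

Close the battery well of the grey test unit with its orange-handled bayonet cap: stand the cap on the collar, feel for the two slots with light turns until the lugs drop in, push down against the spring and twist clockwise (seen from above) about a quarter turn until it clicks up locked, then let go. Be gentle, never force the cap, and leave the circuit board and the screwdriver lying where they are.

Things in the scene. Friction and masses are not known exactly. Their poses are not given: they have to be found in the camera images.
- cap: Loose black bayonet cap, about 80 g, upright on the bench. Origin: centre of its underside. Heights above it in mm: round pilot 0 to 5 (36 diameter, bevelled foot), two lugs 5 to 9, round shank (36 diameter) up to 19, knurled flange 19 to 24 (60 diameter), orange grip bar 24 to 50. Half a turn about z makes no difference.
- cap_grip (a point): On the cap's axis in the orange grip bar, 40 mm above the cap's origin, 10 mm below the bar's top. The bar is 44 mm long along the cap's x, 14 mm thick along its y.
- cap_lugs (a point): On the cap's axis at mid height of the two steel lugs, 7 mm above the cap's origin. The lugs point along the cap's +x and -x, reach 23 mm from the axis, are 10 mm wide and 4 mm thick.
- unit: Grey test unit, 130 x 190 x 50 mm (x, y, z), fixed on the bench, display on its -x face. Origin: centre of its underside. It carries the battery well (collar, sprung contact), whose axis stands 20 mm from the origin towards -y. Pushing the cap against any of these with more than 40 N in all is forcing it.
- well_mouth (a point): Centre of the collar's rim, 78 mm above the bench, axes as the unit's. Collar 64 mm wide outside, 28 mm tall, bore 39 mm, two facing slots 12 mm wide for the lugs. The slots lie along the unit's x only roughly: the collar was clamped up to 0.9 rad off either way; that angle is not reported and stays. With its lugs on the rim the cap's origin is 5 mm below this point; in the slots 9 mm.
- well_pressed (a point): 17 mm below the rim: where the cap's origin should be while twisting. From 15 to 19 mm below the rim the lugs pass clockwise under the lip (counter-clockwise is blocked); at 19 mm the flange meets the rim. The spring contact pushes up with 4 N at 9 mm below the rim, 6 N at 12, 8 N at 15, 11 N at 19.
- well_locked (a point): 12 mm below the rim: where the cap's origin stands once locked. The lugs have then risen 3 mm into pockets under the lip, 1.4 rad (80 degrees) clockwise from the slots, with about 1.5 mm play to either side. Solid stops stand at the far side of the pockets; the twist ends there, and the spring lifts the cap when the push is eased.
- board: Loose brown circuit board with red parts, 145 x 98 x 29 mm, a bystander to be left alone. Origin: centre of its underside.
- screwdriver: Loose screwdriver with orange and black handle, 179 x 32 x 36 mm, a bystander to be left alone. Origin: centre of its underside.
Not all that is in view belongs to the job. Leave any red look-alike of the cap alone.

How it is judged (in metres and radians):
On the way:
1. the cap's lugs are pushed down through the slots against the spring: cap's origin more than 14 mm below the rim, within 4 mm of the well's axis (z of cap in the frame of well_mouth below -0.014 m and horizontal distance between cap and well_mouth below 0.004 m), for 0.1 s.
At the end, for the whole second after the job is handed in: The cap is locked in the collar: on the well's axis within 4 mm, upright within 0.06 rad, its origin 10.8 to 13.5 mm below the rim (lugs up in their pockets), at rest and released (z of cap in the frame of well_mouth between -0.0135 and -0.0108 m and horizontal distance between cap and well_mouth below 0.004 m and angle between cap's own z axis and vertical below 0.06 rad and linear speed of cap below 0.01 m/s and angular speed of cap below 0.1 rad/s); the robot touches nothing.
It fails at once if the cap is forced: more than 40 N between the cap and the unit (contact force between cap and unit above 40 N).
It fails at once if the circuit board is moved more than 20 mm (distance of board from where it was at the start of the episode above 0.02 m).
It fails at once if the screwdriver is moved more than 20 mm (distance of screwdriver from where it was at the start of the episode above 0.02 m).
It also fails if it takes over 72 s, if anything falls off the work surface, if the arm or the gripper's body presses on something with over 40 N, if the wrist force passes 120 N, or if a joint passes its speed limit or range.

ROBOT

A 6-joint arm with a two-finger parallel gripper is mounted at the origin on a cart in front of the work surface, level with it; the furniture and walls round the work are solid. World frame = base frame: x ahead of the robot, y to its left, z up, the work surface at z = 0. Lengths are in mm, angles in rad, forces in N, time in s.
With the tool pointing down it reaches from about 300 to 850 mm from the base axis. Payload 4.2 kg.
Tool frame: the origin (TCP) lies at the very end of the fingers, on their centre line; the grasp point (between the pads) lies grip_point_offset behind it (grip_point_offset is the distance from the TCP to the grasp point, in mm); z points along the fingers, y is the line along which they close (so a half turn about z gives the same grasp; the last joint's range is limited). The gripper opens to 91 mm and grips with 3 to 60 N. Pads are 32 mm wide; open, the fingers measure 118 mm over their backs; the gripper's body (76 mm by 178 mm) begins 60 mm behind the grasp point.
Start: joints at [-1.339, 0.32, 1.565, -0, 1.257, -0.02], TCP at [143.262, -556.883, 213.976] pointing down, gripper open.
Joint ranges: [-3.11, 3.11], [-0.84, 2.01], [0.21, 2.61], [-1.34, 4.49], [0.05, 2.63], [-2.56, 2.56]. Speed limits (rad/s): [2.57, 2.57, 3.14, 3.14, 3.14, 3.14].

INTERFACE

Orientations are given as a unit quaternion [x, y, z, w].
In Python, from station import read_state, read_camera, camera_model, sign_off, grip_point_offset gives the robot as it stands. The module is installed in compiled form; this text tells all that it offers.
- The arm moves only by the tool step_arm, never from a script. Its argument "plan" is a list of rows, each a list of 7 numbers: the shift along the tool's x, y, z in m, then the turn, a rotation vector about the tool's x, y, z in degrees, then the opening, from 0 (shut) to 1 (fully open). A call has 1 to 8 rows; each row shifts and turns the commanded pose from where the row before left it, along the tool's axes as they then stand; what a row does not reach is not made up. A row lasts 1/8 s, in which the tool goes at most 62.5 mm and 10.7 degrees, less where a joint would pass 70% of its speed; a pose out of reach is approached as far as the arm can. A call with a gripper value outside its range is refused whole. The fingers move at their own pace and stop on an object; "newtons" is the grip in N (left out, the last holds). Time passes only in rows, so rows that do not move let the fingers close. It gives the time, the measured TCP pose, the force, the opening and the grip force at its end, in the units of the state.
- read_state(): the state, without advancing time (a new reading comes with each control period).
- read_camera(name): name is "scene" or "side" or "wrist"; returns (picture, depth): 384x512x3 uint8, red, green, blue; 384x512 float32, mm along the optical axis (not along the pixel's ray), 0 where there is no reading.
- camera_model(name): a dict with "fov_y" (degrees; the focal length in pixels is half the picture's height over the tangent of half this angle, whatever the lens; pixels are square), "cx", "cy" (the principal point, pixels), "R" (3x3) and "t" (3): a world point X has camera coordinates R X + t; the wrist camera has in their place "tool_from_camera" (4x4, takes a point from camera to tool coordinates, whose origin is the TCP and whose axes are the flange's). Camera axes: x right, y down, z forward; pixel columns grow to the right and rows downward; lengths in mm; the calibration is good to about 2 mm. A picture is of the moment at which its call begins: read the wrist's pose just before it. camera_model takes no time and is no camera call.
- sign_off(): hands the job in; it is judged then, once.
The state is a dict: "clock": time; "qpos": joint angles; "joint_vel": joint speeds; "joint_efforts": joint torques, N m; "eef_pos": TCP position; "tool_rot": TCP orientation; "wrist_force": force on the tool from outside, world axes, zero at the start; "moment": the same for the moment, N m; "opening": finger opening in mm; "grasp_force": force on a finger pad.
Only numpy, scipy, OpenCV 4.12 (cv2) and the standard library are available. Lean on these libraries where they do the work, as an engineer would, in place of code of your own. Each camera call takes 0.05 s, during which the arm holds its last target. There are 200 camera calls.

## Working session

There is one attempt and no reset: what is moved stays moved. The work goes in short steps, Python scripts to look and compute and a tool call to move; the robot and the scene stay as the last step left them, time stands still between calls to the robot, and variables do not carry over. Pictures are saved under pics/ and viewed, at most 10 in all, crops included, and the job is handed in when it is done.

Besides the shell and the picture viewer there is one more tool, called in YAML: its name, and indented under it one key for each argument. step_arm: Moves the arm, as the interface text tells. Its arguments: {"type":"object","properties":{"plan":{"type":"array"},"newtons":{"type":"number"}},"required":["plan"]}

```bash
mkdir -p pics; python3 - <<'E'
from station import *
import cv2,numpy as np
print(read_state(),grip_point_offset() if callable(grip_point_offset) else grip_point_offset)
ims=[]
for n in("scene","side","wrist"):
    p,d=read_camera(n);np.savez("pics/"+n+"0.npz",p=p,d=d);ims.append(p[...,::-1]);print(n,camera_model(n),(d>0).mean())
cv2.imwrite("pics/a.png",ims[0]);cv2.imwrite("pics/b.png",ims[1]);cv2.imwrite("pics/c.png",ims[2])
E
```

```text
{'clock': 0.0, 'qpos': array([-1.33898398e+00,  3.20295318e-01,  1.56570283e+00,  2.17886222e-05,
        1.25734722e+00, -2.00095825e-02]), 'joint_vel': array([-8.45454362e-05, -9.63637319e-04,  2.39770258e-04,  2.43507633e-04,
        2.92315748e-05,  1.10013821e-03]), 'joint_efforts': array([-2.40055240e-03, -4.12459731e+01, -2.31970578e+01,  7.26151513e-02,
        4.57321142e-02, -1.14214556e-04]), 'eef_pos': array([ 143.15866833, -556.37444599,  213.10905726]), 'tool_rot': array([ 9.92083723e-01,  1.25575148e-01, -8.23314742e-05, -8.72541927e-04]), 'wrist_force': array([ 0.0917614 ,  0.22862975, -0.65434772]), 'moment': array([ 0.04057892,  0.03167615, -0.00103593]), 'grasp_force': 0.0, 'opening': 91.24295740290869} 18.8
scene {'fov_y': 55.450627288249976, 'cx': 253.82315985107962, 'cy': 193.03667302448832, 'R': array([[-0.77294788, -0.63442261, -0.0077155 ],
       [-0.43841352,  0.5428519 , -0.71631376],
       [ 0.45863402, -0.55029062, -0.69773568]]), 't': array([448.50634494, 259.17918694, 711.99233954])} 0.9958852132161459
side {'fov_y': 51.5678134544413, 'cx': 257.35594608923594, 'cy': 196.92696916565717, 'R': array([[ 0.97436153, -0.22470988,  0.01118417],
       [-0.14262712, -0.65536055, -0.74172775],
       [ 0.17400322,  0.72111582, -0.67060782]]), 't': array([-531.93035918,  164.76200806,  908.62850579])} 0.9958546956380209
wrist {'fov_y': 69.16941675485786, 'cx': 254.29033735778813, 'cy': 198.6286357040509, 'tool_from_camera': array([[-7.09136140e-04, -9.56699455e-01, -2.91076709e-01,
         8.21733156e+01],
       [ 9.99999245e-01, -9.70408106e-04,  7.53249209e-04,
        -5.02891106e-01],
       [-1.00309631e-03, -2.91075955e-01,  9.56699421e-01,
        -1.71218228e+02],
       [ 0.00000000e+00,  0.00000000e+00,  0.00000000e+00,
         1.00000000e+00]])} 0.9959920247395834
```

View pics/a.png

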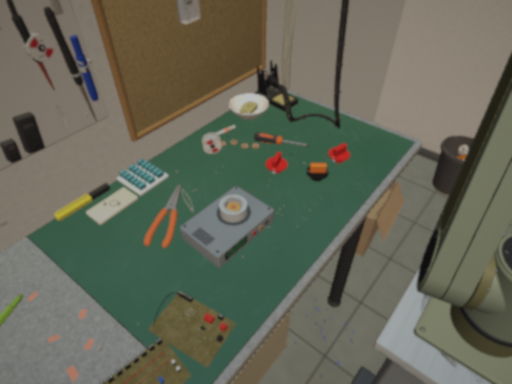

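View pics/b.png

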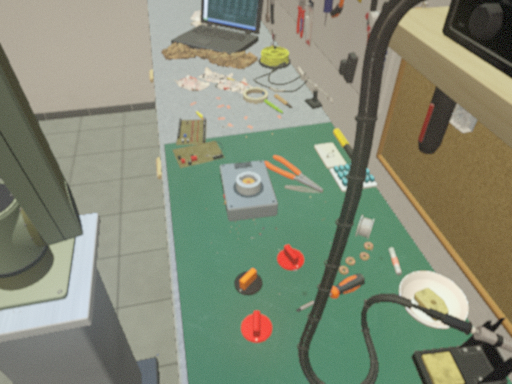

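The scene view shows the cap (orange bar) at about (317,168), the collar at (233,206) and the red look-alikes at (277,162) and (339,152). In the side view, the cap is at (247,280) and the collar at (248,182).

```bash
cat > h.py <<'E'
import numpy as np,cv2
from station import *
from scipy.spatial.transform import Rotation as Ro
def ext(n,st=None):
    m=camera_model(n);f=192/np.tan(np.radians(m["fov_y"])/2)
    if n=="wrist":
        T=m["tool_from_camera"];Rw=Ro.from_quat(st["tool_rot"]).as_matrix()
        return f,m["cx"],m["cy"],Rw@T[:3,:3],Rw@T[:3,3]+st["eef_pos"]
    return f,m["cx"],m["cy"],m["R"].T,-m["R"].T@m["t"]
def ray(E,uv):
    f,cx,cy,R,c=E;uv=np.atleast_2d(uv).astype(float)
    return np.c_[(uv[:,0]-cx)/f,(uv[:,1]-cy)/f,np.ones(len(uv))]@R.T
def plane(E,uv,z):
    r=ray(E,uv);return E[4]+r*((z-E[4][2])/r[:,2])[:,None]
def cloud(E,d,mask):
    v,u=np.nonzero(mask&(d>0));return E[4]+ray(E,np.c_[u,v])*d[v,u][:,None]
def tri(E1,a,E2,b):
    r1=ray(E1,a)[0];r2=ray(E2,b)[0];r1/=np.linalg.norm(r1);r2/=np.linalg.norm(r2)
    s=np.linalg.lstsq(np.c_[r1,-r2],E2[4]-E1[4],rcond=None)[0]
    p,q=E1[4]+s[0]*r1,E2[4]+s[1]*r2;return (p+q)/2,np.linalg.norm(p-q)
def orange(p):
    h=cv2.cvtColor(p,cv2.COLOR_RGB2HSV);return (h[...,0]>6)&(h[...,0]<22)&(h[...,1]>150)&(h[...,2]>120)
E
python3 - <<'E'
from h import *
boxes={"scene":[(300,335,155,185),(205,265,185,235)],"side":[(232,262,265,295),(215,280,160,215)]}
cen={}
for n in boxes:
    z=np.load(f"pics/{n}0.npz");p,d=z["p"],z["d"];E=ext(n)
    (a,b,c,e),B=boxes[n]
    w=np.zeros(d.shape,bool);w[c:e,a:b]=1;m=w&orange(p)
    v,u=np.nonzero(m);cen[n]=(u.mean(),v.mean());P=cloud(E,d,m)
    print(n,m.sum(),cen[n],P.mean(0),P.min(0),P.max(0))
    T=P[P[:,2]>P[:,2].max()-8];print(" top",T.mean(0),"axis",np.linalg.svd(T[:,:2]-T[:,:2].mean(0))[2][0])
    a,b,c,e=B;w[:]=0;w[c:e,a:b]=1;Q=cloud(E,d,w)
    R=Q[(Q[:,2]>72)&(Q[:,2]<84)];print(" rim",len(R),R.mean(0),(R.min(0)+R.max(0))/2,np.ptp(R,0))
    U=Q[(Q[:,2]>42)&(Q[:,2]<56)];print(" unit top",cv2.minAreaRect(U[:,:2].astype(np.float32)))
print(tri(ext("scene"),cen["scene"],ext("side"),cen["side"]))
E
```

```text
scene 158 (np.float64(317.7088607594937), np.float64(167.3860759493671)) [ 487.50653488 -162.85582332   37.97683028] [ 467.86921274 -232.9255528    -1.40812145] [ 520.51042982 -142.06922359   51.03303297]
 top [ 487.72865105 -158.6091432    47.78671671] axis [-0.81755947 -0.57584418]
 rim 332 [546.61686431 118.22591907  77.0180746 ] [548.16225836 116.32780941  76.44064369] [65.62301709 63.78145189  8.80828547]
 unit top ((547.9342041015625, 123.80248260498047), (162.2519989013672, 130.66464233398438), 87.16214752197266)
side 205 (np.float64(247.14634146341464), np.float64(278.4780487804878)) [ 484.6913601  -167.15538337   43.26151941] [ 467.54574744 -180.94100516   22.06633657] [ 504.41791623 -138.16345168   53.98038029]
 top [ 485.72980284 -165.59139015   49.81325011] axis [-0.79125754 -0.61148304]
 rim 255 [546.77771395 112.77372298  77.6782281 ] [546.66448598 116.32038115  77.61809839] [63.67718679 67.58405079 11.01901016]
 unit top ((547.4780883789062, 135.89315795898438), (194.14535522460938, 130.59149169921875), 87.4944839477539)
(array([ 486.45573202, -162.78708376,   37.86295255]), np.float64(2.075563606177708))
```

View pics/c.png

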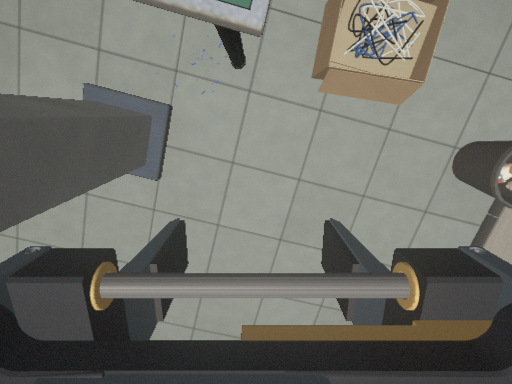

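The wrist view shows only floor and open fingers. The cap is at about (486,-163) with its bar at about 36°, and the well is at about (547,116). Flipping the tool by about 180° leaves joint 6 enough room for the clockwise twist. I'll move above the cap first.

```bash
cat >> h.py <<'E'
def psi(st):
    x=Ro.from_quat(st["tool_rot"]).as_matrix()[:,0];return np.degrees(np.arctan2(x[1],x[0]))
def rows(p,a,q,b,n):
    """rows from position p, tool yaw a deg (tool down) to q, b (b-a taken as is)"""
    p=np.array(p,float);q=np.array(q,float);s=(q-p)/n/1000;k=(b-a)/n
    for i in range(n):
        t=np.radians(a+k*i);c,e=np.cos(t),np.sin(t)
        print([round(x,4) for x in (c*s[0]+e*s[1],e*s[0]-c*s[1],-s[2])],round(-k,2))
E
python3 -c "
from h import *
rows([143.3,-556.9,214],14.4,[486,-163,214],206.4,18)"
```

```text
[np.float64(0.0239), np.float64(-0.0165), np.float64(-0.0)] -10.67
[np.float64(0.0265), np.float64(-0.0118), np.float64(-0.0)] -10.67
[np.float64(0.0282), np.float64(-0.0066), np.float64(-0.0)] -10.67
[np.float64(0.029), np.float64(-0.0013), np.float64(-0.0)] -10.67
[np.float64(0.0287), np.float64(0.0041), np.float64(-0.0)] -10.67
[np.float64(0.0275), np.float64(0.0093), np.float64(-0.0)] -10.67
[np.float64(0.0253), np.float64(0.0142), np.float64(-0.0)] -10.67
[np.float64(0.0222), np.float64(0.0187), np.float64(-0.0)] -10.67
[np.float64(0.0183), np.float64(0.0225), np.float64(-0.0)] -10.67
[np.float64(0.0139), np.float64(0.0255), np.float64(-0.0)] -10.67
[np.float64(0.0089), np.float64(0.0276), np.float64(-0.0)] -10.67
[np.float64(0.0037), np.float64(0.0288), np.float64(-0.0)] -10.67
[np.float64(-0.0017), np.float64(0.029), np.float64(-0.0)] -10.67
[np.float64(-0.0071), np.float64(0.0281), np.float64(-0.0)] -10.67
[np.float64(-0.0121), np.float64(0.0263), np.float64(-0.0)] -10.67
[np.float64(-0.0168), np.float64(0.0236), np.float64(-0.0)] -10.67
[np.float64(-0.0209), np.float64(0.0201), np.float64(-0.0)] -10.67
[np.float64(-0.0243), np.float64(0.0159), np.float64(-0.0)] -10.67
```

step_arm:
  plan:
    - [0.024,-0.0165,0,0,0,-10.6,1]
    - [0.0265,-0.012,0,0,0,-10.6,1]
    - [0.028,-0.0065,0,0,0,-10.6,1]
    - [0.029,-0.0015,0,0,0,-10.6,1]
    - [0.0285,0.004,0,0,0,-10.6,1]
    - [0.0275,0.0095,0,0,0,-10.6,1]
    - [0.0255,0.014,0,0,0,-10.6,1]
    - [0.022,0.0185,0,0,0,-10.6,1]

```text
clock: 1.15
eef_pos: [296.0, -381.3, 213.8]
tool_rot: [0.646, 0.764, 0.0, -0.0]
wrist_force: [0.7, -0.5, 0.5]
opening: 91.1
grasp_force: 0.0
```

step_arm:
  plan:
    - [0.0185,0.0225,0,0,0,-10.6,1]
    - [0.014,0.0255,0,0,0,-10.6,1]
    - [0.009,0.0275,0,0,0,-10.6,1]
    - [0.0035,0.029,0,0,0,-10.6,1]
    - [-0.0015,0.029,0,0,0,-10.6,1]
    - [-0.007,0.028,0,0,0,-10.6,1]
    - [-0.012,0.0265,0,0,0,-10.6,1]
    - [-0.017,0.0235,0,0,0,-10.6,1]

```text
clock: 2.15
eef_pos: [450.5, -207.8, 213.7]
tool_rot: [-0.038, 0.999, 0.0, -0.0]
wrist_force: [0.3, -1.0, 0.6]
opening: 91.0
grasp_force: 0.0
```

step_arm:
  plan:
    - [-0.021,0.02,0,0,0,-10.6,1]
    - [-0.0245,0.016,0,0,0,-10.6,1]
    - [0,0,0,0,0,0,1]
    - [0,0,0,0,0,0,1]

```text
clock: 2.65
eef_pos: [488.7, -165.9, 213.7]
tool_rot: [-0.218, 0.976, -0.0, -0.001]
wrist_force: [0.4, -0.3, 0.8]
opening: 91.0
grasp_force: 0.0
```

```bash
python3 - <<'E'
from h import *
st=read_state();p,d=read_camera("wrist");np.savez("pics/w1.npz",p=p,d=d,**st)
print(st["clock"],st["eef_pos"],psi(st),st["qpos"],st["tool_rot"])
cv2.imwrite("pics/w1.png",p[...,::-1])
E
```

```text
2.65 [ 488.69376771 -165.88414873  213.69039946] -154.85874916223284 [-3.49113421e-01  2.27602065e-01  1.69534851e+00 -6.74103965e-04
  1.21952206e+00 -2.35847502e+00] [-2.17642798e-01  9.76028339e-01 -2.98281470e-05 -5.41131325e-04]
```

View pics/w1.png

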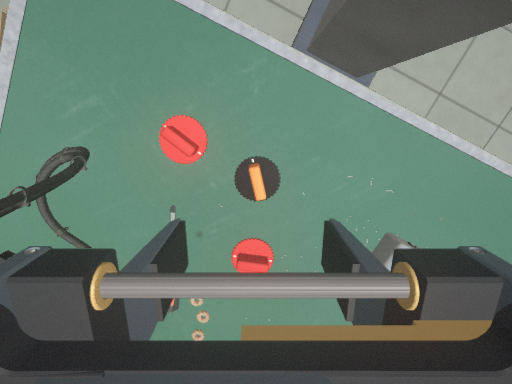

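The wrist view shows the cap flange at about (257,179), the orange bar from (251,162) to (263,197), and red look-alikes at (183,140) and (253,255). The fingers clear both. Next I measure precisely.

```bash
python3 - <<'E'
from h import *
z=np.load("pics/w1.npz");p,d=z["p"],z["d"];st={k:z[k] for k in("tool_rot","eef_pos")};E=ext("wrist",st)
w=np.zeros(d.shape,bool);w[150:208,230:285]=1
m=w&orange(p);P=cloud(E,d,m);v,u=np.nonzero(m)
print(m.sum(),u.mean(),v.mean(),np.percentile(P,[2,50,98],axis=0))
T=P[P[:,2]>np.percentile(P[:,2],95)-6]
r=cv2.minAreaRect(T[:,:2].astype(np.float32));ax=np.linalg.svd(T[:,:2]-T[:,:2].mean(0))[2][0];print("top",len(T),T.mean(0),r,np.degrees(np.arctan2(ax[1],ax[0])))
b=w&(p.max(2)<70);v2,u2=np.nonzero(b);Q=plane(E,np.c_[u2,v2],24);
Q=plane(E,np.c_[np.r_[u,u2],np.r_[v,v2]],24);print("flange",cv2.minEnclosingCircle(Q[:,:2].astype(np.float32)))
S=np.load("pics/scene0.npz")["p"]
for n,c in(("scene",(317.7,167.4)),("side",(247.1,278.5))):print(tri(E,(u.mean(),v.mean()),ext(n),c))
E
```

```text
80 255.3625 175.65 [[ 466.00484592 -179.87433866   30.05063503]
 [ 474.36436578 -171.19381216   47.83387088]
 [ 504.32989403 -150.27711796   50.28715447]]
top 60 [ 481.78565574 -166.86001227   48.33392927] ((484.9189758300781, -163.54869079589844), (40.99751281738281, 13.846909523010254), 38.21017837524414) 35.16304587397003
flange ((491.2381896972656, -170.555908203125), 27.62923812866211)
(array([ 485.00846942, -166.47886043,   34.69539771]), np.float64(8.184361291889832))
(array([ 481.80806575, -168.36323948,   44.18899457]), np.float64(5.180364847741127))
```

step_arm:
  plan:
    - [0.0023,0.0037,0.02,0,0,-8.8,1]
    - [0,0,0.03,0,0,0,1]
    - [0,0,0.025,0,0,0,1]
    - [0,0,0.015,0,0,0,1]
    - [0,0,0,0,0,0,1]
    - [0,0,0,0,0,0,1]

```text
clock: 3.45
eef_pos: [486.2, -163.8, 124.8]
tool_rot: [-0.292, 0.956, -0.001, 0.001]
wrist_force: [0.8, 0.0, -0.5]
opening: 91.3
grasp_force: 0.0
```

```bash
python3 - <<'E'
from h import *
st=read_state();p,d=read_camera("wrist");np.savez("pics/w2.npz",p=p,d=d,**st);E=ext("wrist",st)
print(st["clock"],st["eef_pos"],psi(st),st["qpos"][5])
cv2.imwrite("pics/w2.png",p[...,::-1])
h=cv2.cvtColor(p,cv2.COLOR_RGB2HSV)
P=cloud(E,d,d>0).reshape(-1,3);v,u=np.nonzero(d>0)
near=np.hypot(P[:,0]-485,P[:,1]+164)<45
T=P[near&(P[:,2]>44)&(P[:,2]<56)];print("bar top",len(T),cv2.minAreaRect(T[:,:2].astype(np.float32)),np.median(T[:,2]))
F=P[near&(P[:,2]>19)&(P[:,2]<28)];print("flange",len(F),cv2.minEnclosingCircle(F[:,:2].astype(np.float32)))
E
```

```text
3.45 [ 486.2149883  -163.75202932  124.84642222] -146.00560027731592 -2.5112157429179165
bar top 657 ((485.6902160644531, -163.0062713623047), (43.43300247192383, 13.960145950317383), 38.28326416015625) 50.12340655705188
flange 1966 ((485.9941711425781, -162.43832397460938), 31.104450225830078)
```

View pics/w2.png

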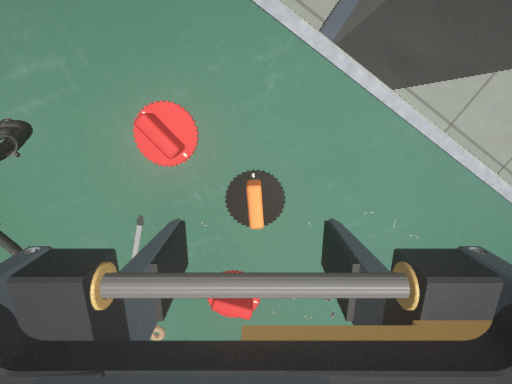

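The wrist view shows the bar at about (255,203) and the flange at (256,199). The depth cloud gives the bar top at z=50, 43×14 mm, centre (485.7,-163), yaw 38°, which matches the stated sizes. I'll descend and grasp with the fingertips above the flange.

step_arm:
  plan:
    - [0,0.0009,0.03,0,0,0,0.8]
    - [0,0,0.03,0,0,0,0.8]
    - [0,0,0.025,0,0,0,0.8]
    - [0,0,0.011,0,0,0,0.8]
    - [0,0,0,0,0,0,0.8]
    - [0,0,0,0,0,0,0.8]
  newtons: 20

```text
clock: 4.25
eef_pos: [486.1, -162.9, 29.0]
tool_rot: [-0.293, 0.956, -0.001, 0.001]
wrist_force: [0.2, 0.2, -0.0]
opening: 73.1
grasp_force: 0.0
```

step_arm:
  plan:
    - [0,0,0,0,0,0,0.1]
    - [0,0,0,0,0,0,0]
    - [0,0,0,0,0,0,0]
    - [0,0,0,0,0,0,0]
    - [0,0,0,0,0,0,0]
    - [0,0,0,0,0,0,0]
    - [0,0,0,0,0,0,0]
    - [0,0,0,0,0,0,0]
  newtons: 20

```text
clock: 5.25
eef_pos: [485.0, -162.5, 27.8]
tool_rot: [-0.293, 0.956, 0.0, -0.0]
wrist_force: [0.7, 0.3, -1.3]
opening: 13.5
grasp_force: 20.0
```

```bash
python3 -c "
from h import *
print(read_state()['moment'],psi(read_state()))
rows([485,-162.5,150],214,[612,116,150],182,8)"
```

```text
[ 0.11315855 -0.09279049  0.00376106] -145.97559924205828
[np.float64(-0.0326), np.float64(0.02), np.float64(-0.0)] 4.0
[np.float64(-0.0312), np.float64(0.0222), np.float64(-0.0)] 4.0
[np.float64(-0.0295), np.float64(0.0243), np.float64(-0.0)] 4.0
[np.float64(-0.0278), np.float64(0.0263), np.float64(-0.0)] 4.0
[np.float64(-0.0259), np.float64(0.0282), np.float64(-0.0)] 4.0
[np.float64(-0.0238), np.float64(0.0299), np.float64(-0.0)] 4.0
[np.float64(-0.0217), np.float64(0.0315), np.float64(-0.0)] 4.0
[np.float64(-0.0194), np.float64(0.033), np.float64(-0.0)] 4.0
```

step_arm:
  plan:
    - [0,0,-0.01,0,0,0,0]
    - [0,0,-0.03,0,0,0,0]
    - [0,0,-0.04,0,0,0,0]
    - [0,0,-0.042,0,0,0,0]

```text
clock: 5.75
eef_pos: [484.9, -162.4, 151.6]
tool_rot: [-0.293, 0.956, -0.0, -0.0]
wrist_force: [0.5, -0.0, -0.9]
opening: 13.8
grasp_force: 20.0
```

step_arm:
  plan:
    - [-0.0325,0.02,0,0,0,4,0]
    - [-0.031,0.022,0,0,0,4,0]
    - [-0.0295,0.0245,0,0,0,4,0]
    - [-0.028,0.0265,0,0,0,4,0]
    - [-0.026,0.028,0,0,0,4,0]
    - [-0.024,0.03,0,0,0,4,0]
    - [-0.0215,0.0315,0,0,0,4,0]
    - [-0.0195,0.033,0,0,0,4,0]

```text
clock: 6.75
eef_pos: [612.5, 117.2, 150.6]
tool_rot: [-0.017, 1.0, -0.0, 0.0]
wrist_force: [0.3, -1.1, -0.6]
opening: 13.7
grasp_force: 20.0
```

step_arm:
  plan:
    - [0,0,0,0,0,0,0]
    - [0,0,0,0,0,0,0]

```text
clock: 7.0
eef_pos: [611.7, 115.7, 150.1]
tool_rot: [-0.018, 1.0, -0.0, -0.0]
wrist_force: [0.7, 0.6, -1.2]
opening: 13.6
grasp_force: 20.0
```

```bash
python3 - <<'E'
from h import *
st=read_state();p,d=read_camera("wrist");np.savez("pics/w3.npz",p=p,d=d,**st);E=ext("wrist",st)
print(st["clock"],st["eef_pos"],psi(st),st["qpos"][5])
P=cloud(E,d,d>0).reshape(-1,3)
near=np.hypot(P[:,0]-547,P[:,1]-116)<42
F=P[near&(P[:,2]>74)&(P[:,2]<82)];print("rim",len(F),np.median(F[:,2]),cv2.minEnclosingCircle(F[:,:2].astype(np.float32)))
cv2.imwrite("pics/w3.png",cv2.resize(p[40:240,120:390,::-1],None,fx=2.9,fy=2.9,interpolation=cv2.INTER_CUBIC))
E
```

```text
7.0 [611.72313647 115.72168964 150.09663922] -177.92735952811677 -1.437921115502715
rim 2689 78.39918376798013 ((546.2418823242188, 115.74622344970703), 32.079349517822266)
```

View pics/w3.png

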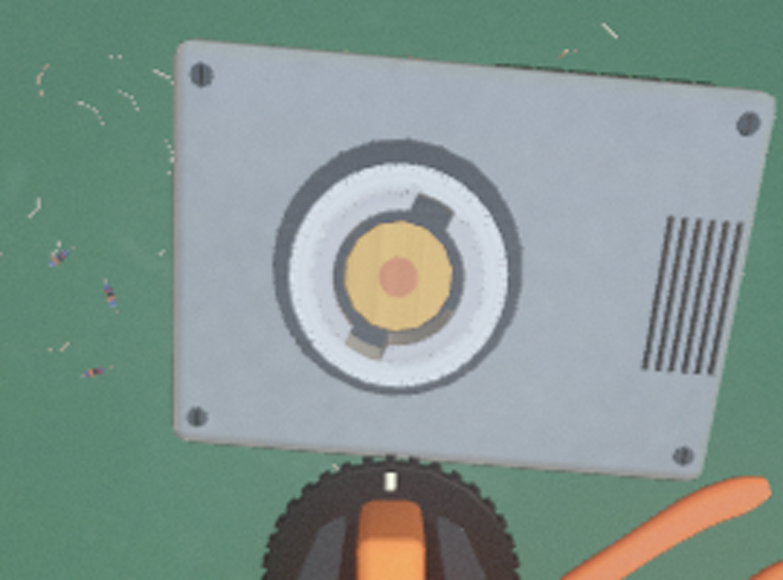

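The crop shows the collar centre at about (399,274) and the two slots at about (433,210) and (366,342), so the slot direction can be seen directly. The held cap's flange is visible at the bottom.

```bash
cat > m.py <<'E'
from h import *
z=np.load("pics/w3.npz");p,d=z["p"],z["d"];st={k:z[k] for k in("tool_rot","eef_pos")};E=ext("wrist",st)
X=lambda c:np.array(c)/2.9+[120-.5,40-.5]
a,b=plane(E,[X((433,210)),X((366,342))],78);print(a,b,np.degrees(np.arctan2(*(a-b)[1::-1])))
v,u=np.nonzero(d>0);P=cloud(E,d,d>0)
R=P[(abs(P[:,2]-78.4)<2)&(np.hypot(P[:,0]-546,P[:,1]-116)<40)]
def fit(Q):
    A=np.c_[Q,np.ones(len(Q))];s=np.linalg.lstsq(A,(Q**2).sum(1),rcond=None)[0];c=s[:2]/2;return c,np.sqrt(s[2]+c@c)
c=cv2.minEnclosingCircle(R[:,:2].astype(np.float32))[0]
r=np.hypot(*(R[:,:2]-c).T);o=R[r>30.5][:,:2];i=np.array(c)
print("outer",c,fit(o))
# slots: ray-cast image on rim plane, darkness by angle at radius 20.8..22
for k in range(-180,180,4):
    t=np.radians(k);g=[]
    for rr in(20.8,21.5,22.2):
        W=np.array([c[0]+rr*np.cos(t),c[1]+rr*np.sin(t),78]);C=(W-E[4])@E[3];g.append(p[int(round(C[1]/C[2]*E[0]+E[2])),int(round(C[0]/C[2]*E[0]+E[1]))].mean())
    if np.mean(g)<170:print(k,int(np.mean(g)),end="; ")
# flange of held cap
zf=st["eef_pos"][2]-27.8+24
F=P[(abs(P[:,2]-zf)<4)&(np.hypot(P[:,0]-612,P[:,1]-116)<38)&(p[v,u].max(1)<90)]
print("\nflange",len(F),np.median(F[:,2])-zf)
ang=np.round(np.degrees(np.arctan2(F[:,1]-116,F[:,0]-612))/3);o=np.array([F[ang==k][np.argmax(np.hypot(F[ang==k][:,0]-612,F[ang==k][:,1]-116))][:2] for k in set(ang)])
o=o[np.hypot(o[:,0]-612,o[:,1]-116)>27];print(len(o),fit(o))
T=P[(P[:,2]>zf+10)&orange(p)[v,u]&(np.hypot(P[:,0]-612,P[:,1]-116)<38)];print("bar",len(T),T.mean(0))
m=plane(E,[X((390,481))],zf)[0];print("mark",m)
E
python3 m.py
```

```text
[526.37479202 124.84024599  78.        ] [565.03354537 106.58260828  78.        ] 154.7197143827394
outer (546.2418823242188, 115.74622344970703) (array([546.20002297, 115.75855496]), np.float64(31.261989550274386))
-40 152; -36 141; -32 141; -28 145; -24 141; -20 141; -16 142; -12 127; 140 146; 144 109; 148 110; 152 111; 156 111; 160 113; 164 112; 168 108; 172 163; 
flange 1710 0.2719232339075006
69 (array([611.47657925, 115.78828205]), np.float64(29.983159763794603))
bar 595 [600.8958353  114.83027502 169.37514178]
mark [586.30273333 114.75337283 146.29663922]
```

```bash
python3 -c "
from h import *
rows([611.7,115.7,150.1],182.1,[546.4,115.8,112],155.5,5)"
```

```text
[np.float64(0.0131), np.float64(0.0005), np.float64(0.0076)] 5.32
[np.float64(0.013), np.float64(-0.0007), np.float64(0.0076)] 5.32
[np.float64(0.0129), np.float64(-0.0019), np.float64(0.0076)] 5.32
[np.float64(0.0127), np.float64(-0.0031), np.float64(0.0076)] 5.32
[np.float64(0.0123), np.float64(-0.0043), np.float64(0.0076)] 5.32
```

step_arm:
  plan:
    - [0.0131,0.0005,0.0,0,0,5.32,0]
    - [0.013,-0.0007,0.0,0,0,5.32,0]
    - [0.0129,-0.0019,0.01,0,0,5.32,0]
    - [0.0127,-0.0031,0.014,0,0,5.32,0]
    - [0.0123,-0.0043,0.014,0,0,5.32,0]
    - [0,0,0,0,0,0,0]
    - [0,0,0,0,0,0,0]
  newtons: 25

```text
clock: 7.92
eef_pos: [547.8, 115.7, 112.8]
tool_rot: [0.213, 0.977, 0.0, 0.001]
wrist_force: [0.8, 1.3, -0.5]
opening: 14.1
grasp_force: 25.0
```

```bash
python3 -c "
from h import *
for i in range(2):
  st=read_state();print(st['clock'],st['eef_pos'],psi(st),st['wrist_force'],st['moment'])
E=ext('wrist',st);p,d=read_camera('wrist');np.savez('pics/w4.npz',p=p,d=d,**st)
P=cloud(E,d,d>0)
R=P[(abs(P[:,2]-78.4)<2)&(np.hypot(P[:,0]-546,P[:,1]-116)<36)];print(len(R),cv2.minEnclosingCircle(R[:,:2].astype(np.float32)))
"
```

```text
7.925 [547.80157036 115.74991338 112.79730871] 155.4593145051713 [ 0.75612111  1.31647991 -0.46496679] [-0.002452   -0.12771031  0.02536481]
7.925 [547.80157036 115.74991338 112.79730871] 155.4593145051713 [ 0.75612111  1.31647991 -0.46496679] [-0.002452   -0.12771031  0.02536481]
1030 ((545.7891845703125, 116.1301040649414), 31.908428192138672)
```

step_arm:
  plan:
    - [0,0,0.003,0,0,0,0]
    - [0,0,0.003,0,0,0,0]
    - [0,0,0,0,0,0,0]
    - [0,0,0,0,0,0,0]

```text
clock: 8.48
eef_pos: [546.9, 116.3, 105.8]
tool_rot: [0.213, 0.977, -0.0, -0.0]
wrist_force: [0.3, -0.2, -0.6]
opening: 13.8
grasp_force: 25.0
```

step_arm:
  plan:
    - [0.0004,-0.0004,0.001,0,0,0,0]
    - [0,0,0.001,0,0,0,0]
    - [0,0,0.001,0,0,0,0]
    - [0,0,0,0,0,0,0]

```text
clock: 8.98
eef_pos: [546.3, 116.0, 102.8]
tool_rot: [0.213, 0.977, -0.0, -0.0]
wrist_force: [0.3, -0.7, -0.7]
opening: 14.3
grasp_force: 25.0
```

step_arm:
  plan:
    - [0,0,0.001,0,0,0,0]
    - [0,0,0.001,0,0,0,0]
    - [0,0,0,0,0,0,0]

```text
clock: 9.35
eef_pos: [546.3, 116.0, 100.8]
tool_rot: [0.213, 0.977, -0.0, -0.0]
wrist_force: [0.1, 0.1, -0.8]
opening: 13.9
grasp_force: 25.0
```

No contact force yet, and the pilot is in the bore. Next come small steps while I watch for the rim or slots.

step_arm:
  plan:
    - [0,0,0.001,0,0,0,0]
    - [0,0,0.0005,0,0,0,0]
    - [0,0,0,0,0,0,0]

```text
clock: 9.72
eef_pos: [546.3, 116.0, 99.4]
tool_rot: [0.213, 0.977, -0.0, -0.0]
wrist_force: [0.6, 0.1, -1.6]
opening: 13.9
grasp_force: 25.0
```

step_arm:
  plan:
    - [0,0,0.001,0,0,0,0]
    - [0,0,0.0005,0,0,0,0]
    - [0,0,0,0,0,0,0]

```text
clock: 10.1
eef_pos: [546.3, 116.0, 97.8]
tool_rot: [0.213, 0.977, -0.0, -0.0]
wrist_force: [0.2, -0.2, 0.0]
opening: 13.7
grasp_force: 25.0
```

Already 3 mm below rim-contact height with no force, so the lugs are in the slots. I'll keep pushing, expecting 4–9 N of spring force.

step_arm:
  plan:
    - [0,0,0.001,0,0,0,0]
    - [0,0,0.001,0,0,0,0]
    - [0,0,0,0,0,0,0]
  newtons: 35

```text
clock: 10.48
eef_pos: [546.4, 116.0, 96.4]
tool_rot: [0.213, 0.977, 0.0, 0.0]
wrist_force: [-1.4, -0.5, 3.4]
opening: 13.9
grasp_force: 35.0
```

step_arm:
  plan:
    - [0,0,0.001,0,0,0,0]
    - [0,0,0.001,0,0,0,0]
    - [0,0,0,0,0,0,0]

```text
clock: 10.85
eef_pos: [546.4, 116.0, 94.1]
tool_rot: [0.213, 0.977, 0.0, 0.0]
wrist_force: [-1.0, -0.4, 5.6]
opening: 14.0
grasp_force: 35.0
```

step_arm:
  plan:
    - [0,0,0.001,0,0,0,0]
    - [0,0,0.001,0,0,0,0]
    - [0,0,0.0005,0,0,0,0]
    - [0,0,0,0,0,0,0]

```text
clock: 11.35
eef_pos: [546.5, 116.0, 91.8]
tool_rot: [0.213, 0.977, 0.0, 0.0]
wrist_force: [-2.4, -0.8, 5.9]
opening: 13.7
grasp_force: 35.0
```

step_arm:
  plan:
    - [0,0,0.001,0,0,0,0]
    - [0,0,0.001,0,0,0,0]
    - [0,0,0.0005,0,0,0,0]
    - [0,0,0,0,0,0,0]

```text
clock: 11.85
eef_pos: [546.5, 116.0, 89.6]
tool_rot: [0.213, 0.977, 0.0, 0.0]
wrist_force: [-2.8, -0.9, 8.8]
opening: 14.1
grasp_force: 35.0
```

About 16–17 mm deep at 9 N, as expected. Now I twist clockwise (positive tool z).

step_arm:
  plan:
    - [0.0003,0,0.0003,0,0,0,0]
    - [0,0,0,0,0,4,0]
    - [0,0,0,0,0,5,0]
    - [0,0,0,0,0,5,0]
    - [0,0,0,0,0,0,0]

```text
clock: 12.48
eef_pos: [547.3, 116.4, 89.7]
tool_rot: [0.331, 0.944, 0.001, 0.001]
wrist_force: [1.1, -0.5, 7.9]
opening: 13.9
grasp_force: 35.0
```

```bash
python3 -c "
from h import *
st=read_state();print(st['eef_pos'],psi(st),st['wrist_force'],st['moment'],st['opening'])"
```

```text
[547.30263776 116.39487076  89.69608631] 141.39559265435253 [ 1.13458921 -0.54380961  7.90815695] [-0.00645057 -0.03230756 -0.02037263] 13.919960561852708
```

step_arm:
  plan:
    - [0,0,0,0,0,6,0]
    - [0,0,0,0,0,6,0]
    - [0,0,0,0,0,6,0]
    - [0,0,0,0,0,6,0]
    - [0,0,0,0,0,0,0]

```text
clock: 13.1
eef_pos: [547.7, 116.4, 89.8]
tool_rot: [0.52, 0.854, 0.001, 0.002]
wrist_force: [0.3, -0.9, 8.1]
opening: 13.7
grasp_force: 35.0
```

```bash
python3 -c "
from h import *
st=read_state();print(st['eef_pos'],psi(st),st['wrist_force'],st['moment'],st['opening'])"
```

```text
[547.67480807 116.36602733  89.80487129] 117.39145725963958 [ 0.29917605 -0.91358186  8.06788528] [-0.08090995 -0.13394679 -0.02362778] 13.726180217332162
```

step_arm:
  plan:
    - [0,0,0.0004,0,0,6,0]
    - [0,0,0,0,0,6,0]
    - [0,0,0,0,0,6,0]
    - [0,0,0,0,0,6,0]
    - [0,0,0,0,0,0,0]

```text
clock: 13.72
eef_pos: [547.8, 116.3, 89.5]
tool_rot: [0.686, 0.728, 0.002, 0.001]
wrist_force: [0.6, -0.5, 7.3]
opening: 14.0
grasp_force: 35.0
```

```bash
python3 -c "
from h import *
st=read_state();print(st['eef_pos'],psi(st),st['wrist_force'],st['moment'],st['opening'])"
```

```text
[547.76442654 116.34926895  89.45819007] 93.3946525169174 [ 0.5501868  -0.51213202  7.30660236] [-0.15942166 -0.0974733  -0.06607766] 13.991199595606725
```

step_arm:
  plan:
    - [0,0,0,0,0,5,0]
    - [0,0,0,0,0,5,0]
    - [0,0,0,0,0,4,0]
    - [0,0,0,0,0,2,0]
    - [0,0,0,0,0,0,0]

```text
clock: 14.35
eef_pos: [547.8, 116.3, 89.5]
tool_rot: [0.78, 0.625, 0.002, 0.001]
wrist_force: [-0.3, -0.1, 8.5]
opening: 14.0
grasp_force: 35.0
```

```bash
python3 -c "
from h import *
st=read_state();print(st['eef_pos'],psi(st),st['wrist_force'],st['moment'],st['opening'])"
```

```text
[547.81764059 116.3083235   89.46665828] 77.425354805025 [-0.27080841 -0.13610289  8.48122457] [-0.16307554 -0.13932644 -0.0356811 ] 14.021274601262972
```

step_arm:
  plan:
    - [0,0,0,0,0,2,0]
    - [0,0,0,0,0,1,0]
    - [0,0,0,0,0,0,0]

```text
clock: 14.72
eef_pos: [547.8, 116.3, 89.5]
tool_rot: [0.796, 0.605, 0.002, 0.001]
wrist_force: [-0.6, -0.2, 9.7]
opening: 13.7
grasp_force: 35.0
```

```bash
python3 -c "
from h import *
st=read_state();print(st['eef_pos'],psi(st),st['wrist_force'],st['moment'],st['opening'])"
```

```text
[547.81038085 116.28608345  89.48876822] 74.43527858502127 [-0.58788909 -0.23837954  9.73540883] [-0.18741886 -0.05020287  0.02749738] 13.675351446004552
```

step_arm:
  plan:
    - [0,0,-0.001,0,0,0,0]
    - [0,0,-0.001,0,0,0,0]
    - [0,0,-0.0005,0,0,0,0]
    - [0,0,0,0,0,0,0]

```text
clock: 15.22
eef_pos: [547.8, 116.3, 91.8]
tool_rot: [0.796, 0.605, 0.002, 0.001]
wrist_force: [1.8, -0.0, 6.9]
opening: 14.1
grasp_force: 35.0
```

```bash
python3 -c "
from h import *
st=read_state();print(st['eef_pos'],psi(st),st['wrist_force'],st['moment'],st['opening'])"
```

```text
[547.79381459 116.29063798  91.75121582] 74.43710129520636 [ 1.7876305  -0.03645214  6.9388623 ] [-0.07797301 -0.2089406   0.0389627 ] 14.067042689314185
```

Rising freely past the 15 mm level with the spring still pushing (6.9 N), so the lugs are entering the pockets.

step_arm:
  plan:
    - [0,0,-0.001,0,0,0,0]
    - [0,0,-0.0005,0,0,0,0]
    - [0,0,0,0,0,0,0]

```text
clock: 15.6
eef_pos: [547.8, 116.3, 93.1]
tool_rot: [0.796, 0.605, 0.002, 0.001]
wrist_force: [0.4, -0.4, 5.8]
opening: 13.5
grasp_force: 35.0
```

step_arm:
  plan:
    - [0,0,-0.0005,0,0,0,0]
    - [0,0,-0.0005,0,0,0,0]
    - [0,0,0,0,0,0,0]

```text
clock: 15.98
eef_pos: [547.7, 116.3, 93.8]
tool_rot: [0.796, 0.605, 0.002, 0.001]
wrist_force: [3.7, -0.7, 4.3]
opening: 13.4
grasp_force: 35.0
```

step_arm:
  plan:
    - [0,0,-0.0005,0,0,0,0]
    - [0,0,-0.0003,0,0,0,0]
    - [0,0,0,0,0,0,0]

```text
clock: 16.35
eef_pos: [547.7, 116.3, 93.9]
tool_rot: [0.796, 0.605, 0.001, 0.001]
wrist_force: [5.3, 0.5, 0.3]
opening: 14.0
grasp_force: 35.0
```

```bash
python3 -c "
from h import *
st=read_state();print(st['eef_pos'],psi(st),st['wrist_force'],st['moment'],st['opening'])"
```

```text
[547.70638104 116.31102474  93.90698493] 74.4360244898785 [5.33398974 0.47552147 0.30518073] [-0.09850656 -1.17006633 -0.04039974] 13.952683666973607
```

The TCP stopped at 93.9 with the spring force taken up by the lip: locked at about 12 mm. Release and retreat.

step_arm:
  plan:
    - [0,0,0,0,0,0,0.3]
    - [0,0,0,0,0,0,0.6]
    - [0,0,0,0,0,0,0.7]
    - [0,0,0,0,0,0,0.7]
    - [0,0,0,0,0,0,0.7]
  newtons: 5

```text
clock: 16.98
eef_pos: [545.9, 116.1, 94.0]
tool_rot: [0.796, 0.605, -0.0, -0.0]
wrist_force: [0.6, 0.9, -0.6]
opening: 60.8
grasp_force: 0.0
```

step_arm:
  plan:
    - [0,0,-0.005,0,0,0,0.7]
    - [0,0,-0.02,0,0,0,0.7]
    - [0,0,-0.03,0,0,0,0.7]
    - [0,0,-0.03,0,0,0,0.7]
    - [0,0,-0.02,0,0,0,0.7]
    - [0,0,0,0,0,0,0.7]
    - [0,0,0,0,0,0,0.7]

```text
clock: 17.85
eef_pos: [545.5, 116.0, 198.3]
tool_rot: [0.796, 0.605, -0.001, -0.0]
wrist_force: [-0.1, -0.8, 0.8]
opening: 64.0
grasp_force: 0.0
```

```bash
python3 - <<'E'
from h import *
st=read_state();p,d=read_camera("wrist");E=ext("wrist",st);P=cloud(E,d,d>0)
print(st["clock"],st["eef_pos"],psi(st),st["wrist_force"])
near=np.hypot(P[:,0]-546.5,P[:,1]-116)<40
for lo,hi,n in((104,124,"bar top"),(84,96,"flange"),(74,81,"rim")):
    Q=P[near&(P[:,2]>lo)&(P[:,2]<hi)]
    if len(Q)>5:print(n,len(Q),np.percentile(Q[:,2],[5,50,95]),cv2.minAreaRect(Q[:,:2].astype(np.float32)),cv2.minEnclosingCircle(Q[:,:2].astype(np.float32)))
cv2.imwrite("pics/w5.png",p[...,::-1])
E
```

```text
17.85 [545.47648597 116.03999387 198.25839353] 74.4262847076464 [-0.13396014 -0.80218659  0.803573  ]
bar top 655 [113.17376077 116.24152674 117.45973623] ((547.4451904296875, 116.10256958007812), (43.034427642822266, 13.679656982421875), 74.23454284667969) ((546.6199951171875, 116.2593994140625), 21.831335067749023)
flange 1885 [89.28787366 90.55420006 91.68250971] ((547.4237060546875, 116.37399291992188), (59.56184387207031, 61.01105499267578), 75.61430358886719) ((547.06298828125, 115.24555969238281), 31.093751907348633)
rim 241 [75.54133362 78.42784607 79.76963336] ((546.8320922851562, 127.47091674804688), (40.48784637451172, 63.523529052734375), 88.56185913085938) ((546.5069580078125, 116.19998168945312), 31.883331298828125)
```

View pics/w5.png

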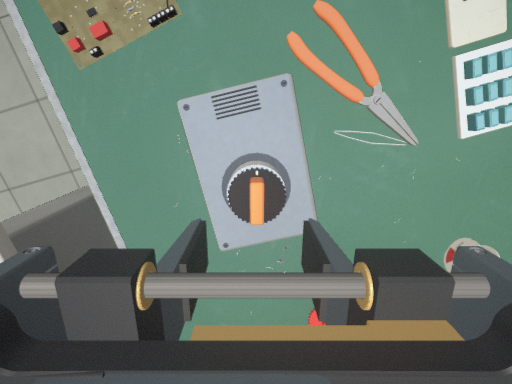

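The image shows the cap seated on the collar at about (257,195), with its bar along the tool axis. The bar top is at 116.2 mm, so the origin is about 12 mm below the rim: locked. The cap is level and released.

```bash
python3 -c "
from station import *
print(sign_off())"
```

```text
the job is handed in; nothing more can be done
None
```

The cap is locked in the battery well, about 12 mm below the rim after an 81° clockwise twist, and released. The wrist force stayed at or below 10 N, the board and screwdriver were not touched, and I handed the job in at about 18 s; no verdict came back.

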